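# Release the key left latched on the bench output switch box

## Task

One of the four output keys on the low switch box has been left latched in, so that its terminals would be live as soon as the supply is turned on. Tap the keys lightly with the fingertips to find the one that already sits lower than its neighbours, then press that key right in and let go, so that it pops out and all four keys stand out. Do not latch any other key, and leave the loose things on the box and around it where they lie: nothing is to be picked up.

Things in the scene. Friction and masses are not known exactly. Their poses are not given: they have to be found in the camera images.
- switchbox: Low grey instrument case fixed to the bench, 160 (x) x 220 (y) mm, flat top 60 mm above the bench; origin on the bench under its centre, x to its rear, y to its left, z up. The four keys stand in a row at x = -45 mm, y = +51, +17, -17, -51 mm, each in a black frame 26 mm square, 3 mm high. Behind each, a black and a red binding post 14 mm thick, 26 mm high, at x = +4 and +23 mm.
- key_row (a point): Middle of the key row, on the box top (60 mm above the bench); axes as the box's. Push-push action: a released key pressed 5.5 mm in or more and let go latches, under 5 mm it springs back; a latched key pressed 1.3 mm or more beyond where it stands and let go pops out. A released key starts to give at 2.5 N, a latched one at 4 N; its stop takes about 6 N.
- key_1: One of the four identical square push-push keys: light plastic cap 18 x 18 mm, origin at the centre of its flat top (the face to press), moving with it; axes as the box's. It travels 7 mm straight down. Out (released) its top is 73 mm above the bench, latched in 3.7 mm lower. Its number says nothing of its place in the row, which varies.
- key_2: One of the four identical square push-push keys: light plastic cap 18 x 18 mm, origin at the centre of its flat top (the face to press), moving with it; axes as the box's. It travels 7 mm straight down. Out (released) its top is 73 mm above the bench, latched in 3.7 mm lower. Its number says nothing of its place in the row, which varies.
- key_3: One of the four identical square push-push keys: light plastic cap 18 x 18 mm, origin at the centre of its flat top (the face to press), moving with it; axes as the box's. It travels 7 mm straight down. Out (released) its top is 73 mm above the bench, latched in 3.7 mm lower. Its number says nothing of its place in the row, which varies.
- key_4: One of the four identical square push-push keys: light plastic cap 18 x 18 mm, origin at the centre of its flat top (the face to press), moving with it; axes as the box's. It travels 7 mm straight down. Out (released) its top is 73 mm above the bench, latched in 3.7 mm lower. Its number says nothing of its place in the row, which varies.
- link: Bystander, loose: small black plug, block 34 x 14 x 15 mm with an 18 mm brass pin out of its +x end, lying on top of the switch box beyond the -y end of the key row; origin under the block's centre, z up.
- driver: Bystander, loose: small screwdriver with black handle, 150 mm long, lying on the bench behind the box; origin at its underside, tool along its x axis.
- servo: Bystander, loose: black hobby servo 40 x 20 x 36 mm with a white disc on top (44 mm in all), standing on the bench at the +y side of the box; origin under its centre.
- clip_r: Bystander, loose: red insulated clip, 84 mm long, 17 mm wide, 22 mm high, lying on the bench at the -y side of the box; origin under its centre, jaws to +x.
- clip_b: Bystander, loose: black insulated clip of the same kind, lying on the bench in front of the box; origin under its centre, jaws to +x.
- breadboard: Bystander, loose: white breadboard on a copper-clad board 185 x 75 mm, 14 mm high, flat on the bench at the -y side; origin under its centre.
- meter: Bystander, loose: dark hand-held multimeter 180 x 85 mm, 49 mm high with its dial, lying face up on the bench at the +y side; origin under its centre.

How it is judged:
On the way, in this order (a step that is already met when the one before it is completed fails the run):
1. a key is touched lightly by the fingers (((contact force between the fingers and key_1 above 0.3 N and distance of key_1 from where it was at the start of the episode below 0.0025 m) or (contact force between the fingers and key_2 above 0.3 N and distance of key_2 from where it was at the start of the episode below 0.0025 m) or (contact force between the fingers and key_3 above 0.3 N and distance of key_3 from where it was at the start of the episode below 0.0025 m) or (contact force between the fingers and key_4 above 0.3 N and distance of key_4 from where it was at the start of the episode below 0.0025 m))), for 0.02 s.
2. the fingers are off the keys again and the tap has changed none of them (contact force between the fingers and key_1 below 0.1 N and distance of each of key_1, key_2, key_3, key_4 from where it was at the start of the episode below 0.001 m and contact force between the fingers and key_2 below 0.1 N and contact force between the fingers and key_3 below 0.1 N and contact force between the fingers and key_4 below 0.1 N), for 0.1 s.
3. the fingers press the key that started latched farther in, past its release point (((contact force between the fingers and key_1 above 1 N and z of key_1 in the frame of switchbox below 0.0683 m and distance of key_1 from where it was at the start of the episode below 0.0044 m) or (contact force between the fingers and key_2 above 1 N and z of key_2 in the frame of switchbox below 0.0683 m and distance of key_2 from where it was at the start of the episode below 0.0044 m) or (contact force between the fingers and key_3 above 1 N and z of key_3 in the frame of switchbox below 0.0683 m and distance of key_3 from where it was at the start of the episode below 0.0044 m) or (contact force between the fingers and key_4 above 1 N and z of key_4 in the frame of switchbox below 0.0683 m and distance of key_4 from where it was at the start of the episode below 0.0044 m))), for 0.02 s.
At the end, for the whole second after the job is handed in: All four keys stand out (each top within 0.8 mm of its released height) and are still, and every loose thing lies within 20 mm of where it was, at rest (z of each of key_1, key_2, key_3, key_4 in the frame of switchbox above 0.0722 m and linear speed of each of key_1, key_2, key_3, key_4 below 0.01 m/s and distance of each of link, driver, servo, clip_r, clip_b, breadboard, meter from where it was at the start of the episode below 0.02 m and linear speed of each of link, driver, servo, clip_r, clip_b, breadboard, meter below 0.02 m/s); the robot touches nothing.
It fails at once if a key that was not latched is pressed in far enough to latch (5.2 mm) (distance of any of key_1, key_2, key_3, key_4 from where it was at the start of the episode above 0.0052 m).
It fails at once if a key is struck with more than 25 N (contact force between the fingers and key_1 above 25 N or contact force between the fingers and key_2 above 25 N or contact force between the fingers and key_3 above 25 N or contact force between the fingers and key_4 above 25 N).
It fails at once if a loose bystander is pushed away, lifted or carried (20 mm) (distance of any of link, driver, servo, clip_r, clip_b, breadboard, meter from where it was at the start of the episode above 0.02 m).
It also fails if it takes over 48 s, if anything falls off the work surface, if the arm or the gripper's body presses on something with over 40 N, if the wrist force passes 120 N, or if a joint passes its speed limit or range.

## Robot

A 6-joint arm with a two-finger parallel gripper is mounted at the origin on the work surface. World frame = base frame: x ahead of the robot, y to its left, z up, the work surface at z = 0. Lengths are in m, angles in rad, forces in N, time in s.
With the tool pointing down it reaches from about 0.35 to 0.85 m from the base axis. Payload 8.1 kg.
Tool frame: the origin (TCP) lies at the very end of the fingers, on their centre line; the grasp point (between the pads) lies 19 mm behind it; z points along the fingers, y is the line along which they close (so a half turn about z gives the same grasp; the last joint's range is limited). The gripper opens to 93 mm and grips with 3 to 60 N. Pads are 15 mm wide; open, the fingers measure 128 mm over their backs; the gripper's body (75 mm by 188 mm) begins 65 mm behind the grasp point.
Start: joints at [-1.217, 0.13, 1.488, -0, 1.523, -0.085], TCP at [0.255, -0.543, 0.219] pointing down, gripper open.
Joint ranges: [-2.96, 2.96], [-0.89, 2.26], [0.02, 2.5], [-1.34, 4.48], [0, 2.73], [-2.66, 2.66]. Speed limits (rad/s): [2.39, 2.39, 2.79, 3.14, 3.14, 3.14].

## Interface

Orientations are given as a rotation vector (axis times angle).
In Python, from plant import read_state, eyes, workorder gives the robot as it stands. The module is installed in compiled form; this text tells all that it offers.
- The arm moves only by the tool play_rows, never from a script. Its argument "targets" is one flat list of numbers, 4 for each row, row after row: the shift along the tool's x, y, z in cm, then the turn about the tool's z in degrees. In form: [dx, dy, dz, roll, dx, dy, dz, roll, ...]. A call has 1 to 8 rows; each row is the pose to reach, as a shift and turn from the pose commanded when the call began, along the tool's axes at that moment; what a row does not reach only later rows make up. A row lasts 1/12 s, in which the tool goes at most 41.7 mm and 7.16 degrees, less where a joint would pass 70% of its speed; a pose out of reach is approached as far as the arm can. A call with a gripper value outside its range is refused whole. "grip" is the finger opening in cm, from 0 to 9.3, set as the call begins (left out, the last holds). The fingers move at their own pace and stop on an object; "grip_force" is the grip in N (left out, the last holds). Time passes only in rows, so rows that repeat a pose let the fingers close. It gives the time, the measured TCP pose, the force, the opening and the grip force at its end, in the units of the state.
- read_state(): the state, without advancing time (a new reading comes with each control period).
- eyes.read_camera(name): name is "scene" or "top"; returns a dict with "image" (420x560x3 uint8, red, green, blue), "vfov" (degrees; the focal length in pixels is half the picture's height over the tangent of half this angle, whatever the lens; pixels are square), "cx", "cy" (the principal point, pixels), "cam_to_world" (4x4, takes a point from camera to world coordinates). Camera axes: x right, y up, looking along -z (the intrinsics and any distortion apply to the point x, -y, -z); pixel columns grow to the right and rows downward; lengths in m; the calibration is good to about 2 mm. A picture is of the moment at which its call begins. There is no depth.
- workorder.close_job(): hands the job in; it is judged then, once.
The state is a dict: "t": time; "q": joint angles; "dq": joint speeds; "joint_torque": joint torques, N m; "tool_pos": TCP position; "orientation": TCP orientation; "force": force on the tool from outside, world axes, zero at the start; "wrist_torque": the same for the moment, N m; "opening": finger opening in m; "gripper_force": force on a finger pad.
Only numpy, scipy, OpenCV 4.12 (cv2) and the standard library are available. Lean on these libraries where they do the work, as an engineer would, in place of code of your own. Each camera call takes 0.05 s, during which the arm holds its last target. There are 200 camera calls.

## Working session

There is one attempt and no reset: what is moved stays moved. The work goes in short steps, Python scripts to look and compute and a tool call to move; the robot and the scene stay as the last step left them, time stands still between calls to the robot, and variables do not carry over. Pictures are saved under pics/ and viewed, at most 10 in all, crops included, and the job is handed in when it is done.

Besides the shell and the picture viewer there is one more tool, called after "Call:" by a JSON object that holds its "name" and its "arguments". play_rows: Moves the arm, as the interface text tells. Its arguments: {"type":"object","properties":{"targets":{"type":"array"},"grip":{"type":"number"},"grip_force":{"type":"number"}},"required":["targets"]}

```bash
mkdir -p pics
python3 - <<'E'
from plant import read_state, eyes
import cv2,numpy as np
s=read_state();print({k:np.round(v,3) for k,v in s.items()})
for n in("scene","top"):
    c=eyes.read_camera(n);cv2.imwrite(f"pics/{n}0.png",c["image"][:,:,::-1]);np.save(n,c,allow_pickle=True)
    print(n,{k:(np.round(v,4) if not isinstance(v,str) else v) for k,v in c.items() if k!="image"})
E
```

```text
{'t': np.float64(0.0), 'q': array([-1.217,  0.131,  1.489, -0.   ,  1.523, -0.085]), 'dq': array([-0.001, -0.   , -0.001,  0.001, -0.001, -0.001]), 'joint_torque': array([-4.0000e-03, -5.5985e+01, -4.9177e+01,  7.6000e-02,  3.6000e-02,
       -0.0000e+00]), 'tool_pos': array([ 0.255, -0.543,  0.218]), 'orientation': array([-3.064, -0.683,  0.   ]), 'force': array([0.072, 0.492, 0.087]), 'wrist_torque': array([ 0.056, -0.016, -0.003]), 'gripper_force': np.float64(0.0), 'opening': np.float64(0.093)}
scene {'vfov': np.float64(56.1492), 'cx': np.float64(276.6915), 'cy': np.float64(209.5991), 'cam_to_world': array([[-0.2309, -0.6436,  0.7297,  1.2875],
       [ 0.9729, -0.1436,  0.1811,  0.2098],
       [-0.0118,  0.7518,  0.6593,  0.7354],
       [ 0.    ,  0.    ,  0.    ,  1.    ]])}
top {'vfov': np.float64(51.8267), 'cx': np.float64(279.032), 'cy': np.float64(205.7612), 'cam_to_world': array([[-0.014 ,  0.986 , -0.1664,  0.4212],
       [-0.9999, -0.014 ,  0.0012,  0.0245],
       [-0.0011,  0.1664,  0.9861,  1.0093],
       [ 0.    ,  0.    ,  0.    ,  1.    ]])}
```

View pics/top0.png

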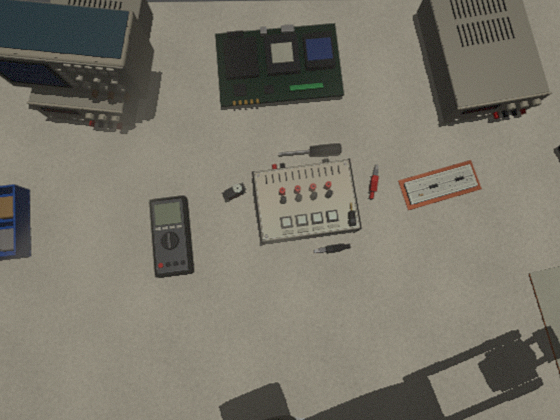

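View pics/scene0.png

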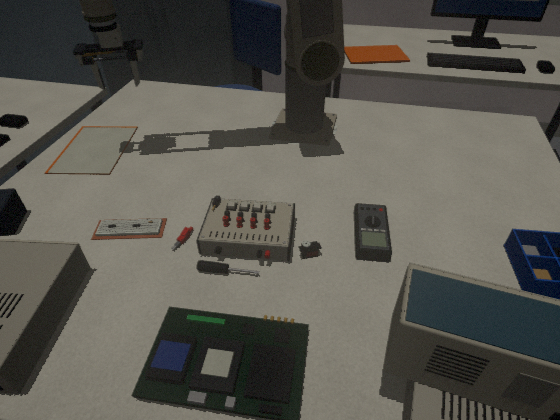

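The top picture shows the box around (307,201). The keys are in a row at about (286..332, 218), the link plug is at (352,213), and the black clip is in front at (332,248). I'll enlarge it.

Run:
```python
import cv2
a=cv2.imread("pics/top0.png")[145:265,235:385];cv2.imwrite("pics/topc.png",cv2.resize(a,None,fx=5,fy=5,interpolation=cv2.INTER_CUBIC))
a=cv2.imread("pics/scene0.png")[185:275,185:305];cv2.imwrite("pics/scenec.png",cv2.resize(a,None,fx=6,fy=6,interpolation=cv2.INTER_CUBIC))
```

```text
(no output)
```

View pics/topc.png

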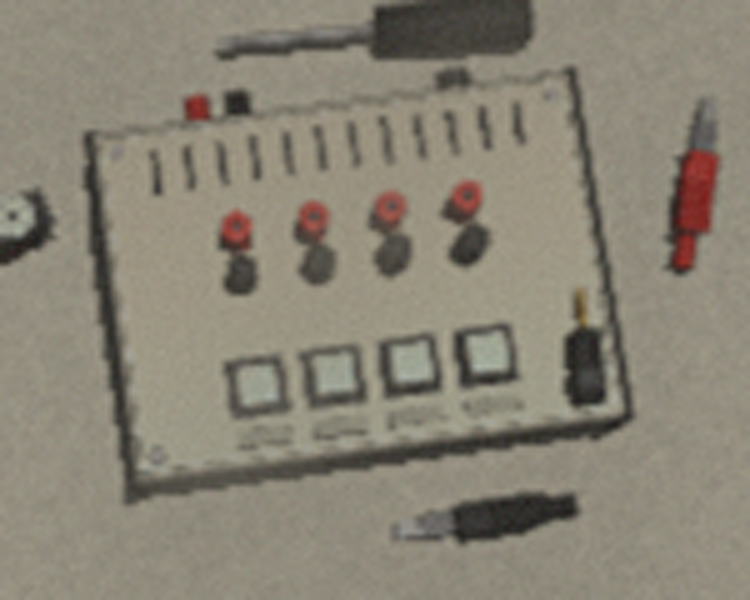

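View pics/scenec.png

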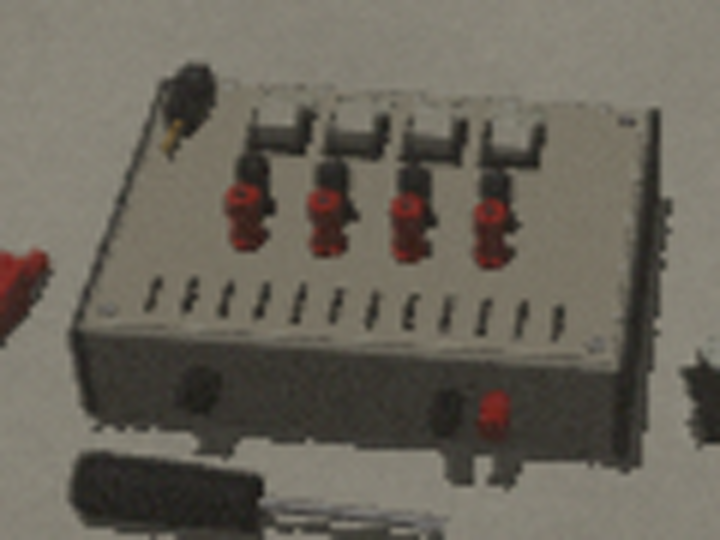

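In the enlarged top crop, the cap centres are at about (257,385), (334,373), (411,363) and (488,353), and the top-plate corners at about (92,135), (572,70), (630,415) and (133,475). Next I'll fit the box pose to these.

```bash
cat > h.py <<'E'
import numpy as np
from scipy.optimize import least_squares
def ray(n,p,z):
    c=np.load(n+".npy",allow_pickle=True).item();M=c["cam_to_world"];f=210/np.tan(np.radians(c["vfov"])/2)
    d=M[:3,:3]@np.array([(p[0]-c["cx"])/f,-(p[1]-c["cy"])/f,-1]);o=M[:3,3]
    return o+d*(z-o[2])/d[2]
def fit(obs):
    f=lambda v:np.concatenate([v[:2]+np.array([[np.cos(v[2]),-np.sin(v[2])],[np.sin(v[2]),np.cos(v[2])]])@l-w[:2] for l,w in obs])
    r=least_squares(f,[.4,0,0]);return r.x,np.round(r.fun.reshape(-1,2)*1e3,1)
E
python3 - <<'E'
from h import *
up=lambda p,k,o:((p[0]+.5)/k-.5+o[0],(p[1]+.5)/k-.5+o[1])
T=lambda p,z:ray("top",up(p,5,(235,145)),z)
S=lambda p,z:ray("scene",up(p,6,(185,185)),z)
ys=[.051,.017,-.017,-.051]
caps=[((-.045,y),T(p,.072)) for y,p in zip(ys,[(257,385),(334,373),(411,363),(488,353)])]
posts=[((.023,y),T(p,.086)) for y,p in zip(ys,[(236,226),(313,215),(390,207),(467,196)])]
cor=[(l,T(p,.06)) for l,p in zip([(.08,.11),(.08,-.11),(-.08,-.11),(-.08,.11)],[(92,135),(572,70),(630,412),(133,475)])]
for n,o in(("caps+posts",caps+posts),("cor",cor),("all",caps+posts+cor)):
    print(n,*fit(o))
sc=[((.023,y),S(p,.086)) for y,p in zip(ys,[(491,210),(408,203),(327,197),(244,192)])]
print("scene posts",*fit(sc))
E
```

```text
caps+posts [ 0.59532733 -0.03658641  0.12116039] [[ 0.4  0. ]
 [-0.3  0. ]
 [-0.1  0.1]
 [ 0.1  0.2]
 [-0.2  0. ]
 [-0.5 -0.1]
 [ 0.5 -0.1]
 [ 0.2 -0.1]]
cor [ 0.59648152 -0.03713379  0.11794837] [[ 2.5  0.5]
 [ 1.2 -0. ]
 [-1.3  0.4]
 [-2.4 -0.9]]
all [ 0.59571443 -0.03678857  0.11845528] [[ 0.9 -0.1]
 [ 0.1 -0. ]
 [ 0.2  0. ]
 [ 0.3  0.1]
 [ 0.3 -0.2]
 [-0.1 -0.3]
 [ 0.8 -0.4]
 [ 0.4 -0.4]
 [ 1.7  0.9]
 [ 0.5  0.4]
 [-2.   0.7]
 [-3.3 -0.6]]
scene posts [ 0.59264552 -0.03791092  0.11345236] [[-0.3 -0.1]
 [ 0.2  0.2]
 [ 0.4 -0.3]
 [-0.3  0.1]]
```

The box sits at about (0.595, -0.037) with yaw 0.12. Cap and post residuals are under 1 mm, and the scene camera agrees to within 3 mm. I'll press with closed fingers and tool y along the box x.

```bash
cat >> h.py <<'E'
from scipy.spatial.transform import Rotation as R
def key(i,B=(.595,-.037,.12)):
    c,s=np.cos(B[2]),np.sin(B[2]);x,y=-.045,[.051,.017,-.017,-.051][i]
    return np.array([B[0]+c*x-s*y,B[1]+s*x+c*y])
def go(i,z):
    from plant import read_state
    st=read_state();r=R.from_rotvec(st["orientation"]);m=r.as_matrix()
    d=m.T@(np.r_[key(i),z]-st["tool_pos"])*100
    a=np.degrees(np.arctan2(m[1,0],m[0,0]));print("pos",np.round(st["tool_pos"],4),"F",np.round(st["force"],2),"d cm",np.round(d,2),"roll",round(a-(90+np.degrees(.12)),1),"zaxis",np.round(m[:,2],3))
E
python3 -c "
from h import *
for i in range(4):print(key(i))
go(0,.15)"
```

```text
[0.54421829 0.00824619]
[ 0.5482885 -0.0255093]
[ 0.55235872 -0.0592648 ]
[ 0.55642893 -0.09302029]
pos [ 0.2547 -0.5427  0.2177] F [-0.74  0.43  0.8 ] d cm [ 49.61 -37.56   6.84] roll -71.7 zaxis [-0.001  0.002 -1.   ]
```

Call:
{"name": "play_rows", "arguments": {"targets": [3, -2.3, 0, -6, 6, -4.6, 0, -12, 9, -6.9, 0, -18, 12, -9.1, 0, -24, 15, -11.4, 0, -30, 18, -13.7, 0, -36, 21, -16, 0, -42, 24, -18.2, 0, -48], "grip": 0, "grip_force": 20}}

```text
t: 0.77
tool_pos: [0.3951, -0.2745, 0.2183]
orientation: [-2.518, -1.878, 0.0]
force: [0.6, -1.1, -0.8]
opening: 0.0444
gripper_force: 0.0
```

```bash
python3 -c "
from h import *
go(0,.15)"
```

```text
pos [ 0.3951 -0.2745  0.2183] F [ 0.65 -1.08 -0.83] d cm [31.35  6.23  6.83] roll -23.5 zaxis [-0.  0. -1.]
```

Call:
{"name": "play_rows", "arguments": {"targets": [3.5, 0.7, 0, -4, 7.5, 1.4, 0, -8, 11, 2.2, 0, -12, 15, 3, 1, -16, 19, 3.8, 2, -20, 23, 4.6, 3, -23.5, 27, 5.4, 4, -23.5, 30, 6, 5, -23.5]}}

```text
t: 1.43
tool_pos: [0.5399, -0.0038, 0.1679]
orientation: [-2.087, -2.348, -0.001]
force: [-0.4, 0.4, 0.4]
opening: 0.0007
gripper_force: 0.0
```

Call:
{"name": "play_rows", "arguments": {"targets": [0, 0, 0, 0, 0, 0, 0, 0, 0, 0, 0, 0, 0, 0, 0, 0]}}

```text
t: 1.77
tool_pos: [0.5392, -0.0077, 0.169]
orientation: [2.09, 2.345, -0.0]
force: [0.1, -0.3, 0.2]
opening: 0.0008
gripper_force: 0.0
```

```bash
python3 -c "
from h import *
go(0,.08)
from plant import read_state,eyes
print(read_state()['opening'])
import cv2
c=eyes.read_camera('scene')['image'][100:280,150:350,::-1]
cv2.imwrite('pics/s1.png',cv2.resize(c,None,fx=3,fy=3,interpolation=2))
"
```

```text
pos [ 0.5392 -0.0077  0.169 ] F [ 0.06 -0.29  0.22] d cm [1.53 0.68 8.9 ] roll -0.3 zaxis [ 0. -0. -1.]
0.0008023702526812288
```

View pics/s1.png

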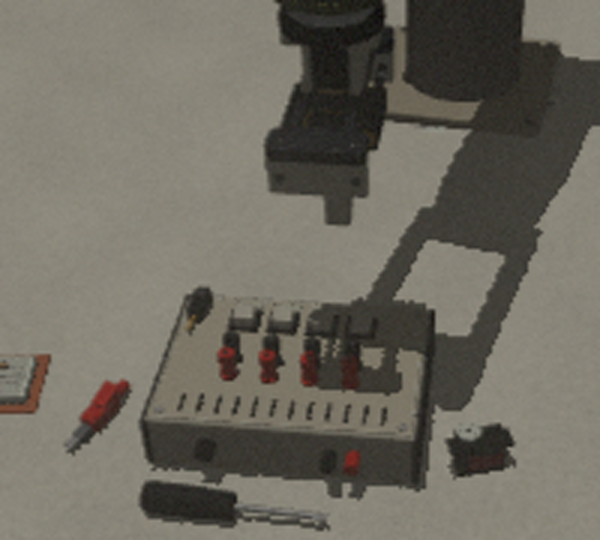

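The fingers are closed, with the tip at about (338,220), above and short of the row. Everything else is undisturbed. Next I'll hover over the +y key at z=80 mm.

Call:
{"name": "play_rows", "arguments": {"targets": [0.8, 0.3, 3, -0.3, 1.5, 0.7, 6, -0.3, 1.5, 0.7, 8, -0.3, 1.5, 0.7, 8.9, -0.3, 1.5, 0.7, 8.9, -0.3, 1.5, 0.7, 8.9, -0.3, 1.5, 0.7, 8.9, -0.3]}}

```text
t: 2.4
tool_pos: [0.5458, 0.0083, 0.0817]
orientation: [2.082, 2.349, 0.003]
force: [0.1, -0.3, 0.4]
opening: 0.0007
gripper_force: 0.0
```

```bash
python3 -c "
from h import *
go(0,.0715)"
```

```text
pos [0.5458 0.0083 0.0817] F [ 0.11 -0.27  0.38] d cm [ 0.02 -0.16  1.02] roll 0.0 zaxis [ 0.003 -0.    -1.   ]
```

Call:
{"name": "play_rows", "arguments": {"targets": [0, -0.15, 0.3, 0, 0, -0.15, 0.6, 0, 0, -0.15, 0.6, 0, 0, -0.15, 0.6, 0, 0, -0.15, 0.6, 0]}}

```text
t: 2.82
tool_pos: [0.5431, 0.0088, 0.0738]
orientation: [2.083, 2.352, 0.0]
force: [0.0, -0.2, 0.5]
opening: 0.0008
gripper_force: 0.0
```

Call:
{"name": "play_rows", "arguments": {"targets": [0, 0, 0.1, 0, 0, 0, 0.1, 0, 0, 0, 0.1, 0]}}

```text
t: 3.07
tool_pos: [0.543, 0.0088, 0.0726]
orientation: [-2.083, -2.352, 0.0]
force: [0.0, -0.3, -0.5]
opening: 0.0002
gripper_force: 0.0
```

Call:
{"name": "play_rows", "arguments": {"targets": [0, 0, 0.05, 0, 0, 0, 0.1, 0, 0, 0, 0.1, 0]}}

```text
t: 3.32
tool_pos: [0.5429, 0.0088, 0.0715]
orientation: [-2.083, -2.352, 0.0]
force: [1.3, -0.5, 0.1]
opening: 0.0005
gripper_force: 0.0
```

```bash
python3 -c "
from h import *
go(0,.071)"
```

```text
pos [0.5429 0.0088 0.0715] F [ 1.33 -0.48  0.11] d cm [-0.07  0.12  0.05] roll 0.1 zaxis [-0.  0. -1.]
```

Call:
{"name": "play_rows", "arguments": {"targets": [0, 0, 0.05, 0, 0, 0, 0.1, 0, 0, 0, 0.1, 0]}}

```text
t: 3.57
tool_pos: [0.5429, 0.0088, 0.0705]
orientation: [-2.083, -2.352, 0.0]
force: [-0.7, -0.5, -0.5]
opening: 0.0007
gripper_force: 0.0
```

There's no force at 70.5 mm, where a released key would already push back, so this one may be the latched key. I'll compare it with its neighbour.

Call:
{"name": "play_rows", "arguments": {"targets": [0, 0, -0.9, 0, -0.5, 0, -1.2, 0, -2, 0, -1.2, 0, -3.4, 0.1, -1, 0, -3.4, 0.1, -0.6, 0, -3.4, 0.1, -0.4, 0, -3.4, 0.1, -0.4, 0]}}

```text
t: 4.15
tool_pos: [0.5475, -0.0249, 0.0737]
orientation: [-2.083, -2.35, 0.001]
force: [0.6, -0.1, -0.2]
opening: 0.0004
gripper_force: 0.0
```

Call:
{"name": "play_rows", "arguments": {"targets": [0, 0, 0.05, 0, 0, 0, 0.1, 0, 0, 0, 0.1, 0]}}

```text
t: 4.4
tool_pos: [0.548, -0.0244, 0.0735]
orientation: [-2.082, -2.352, 0.0]
force: [0.1, 0.2, 0.3]
opening: 0.0002
gripper_force: 0.0
```

Call:
{"name": "play_rows", "arguments": {"targets": [0, 0, 0.05, 0, 0, 0, 0.1, 0, 0, 0, 0.1, 0]}}

```text
t: 4.65
tool_pos: [0.5482, -0.0245, 0.0728]
orientation: [-2.082, -2.352, -0.0]
force: [-1.4, 1.1, 3.0]
opening: 0.0004
gripper_force: 1.3
```

```bash
python3 -c "
from h import *
go(1,.071)"
```

```text
pos [ 0.5482 -0.0245  0.0728] F [-1.4   1.15  3.  ] d cm [-0.1  -0.    0.18] roll 0.1 zaxis [ 0.  0. -1.]
```

The second key pushes back with 3 N at 72.8 mm, so it's released and the +y key is the latched one. I'll lift, return to that key and press it.

Call:
{"name": "play_rows", "arguments": {"targets": [0, 0, -0.6, 0, 0, 0, -1, 0, 0, 0, -1, 0, 0, 0, -1, 0, 1.5, 0, -1, 0, 3.3, 0, -1, 0, 3.3, 0, -1, 0, 3.3, 0, -1, 0]}}

```text
t: 5.32
tool_pos: [0.5439, 0.0083, 0.0825]
orientation: [-2.081, -2.353, 0.0]
force: [-0.1, -0.2, -0.0]
opening: 0.0005
gripper_force: 0.0
```

Call:
{"name": "play_rows", "arguments": {"targets": [0, 0, 0.4, 0, 0, 0, 0.8, 0, 0, 0, 1.1, 0, 0, 0, 1.1, 0, 0, 0, 1.1, 0, 0, 0, 1.1, 0]}}

```text
t: 5.82
tool_pos: [0.5441, 0.0077, 0.0715]
orientation: [-2.083, -2.351, 0.0]
force: [0.0, 0.1, 0.7]
opening: 0.0006
gripper_force: 0.0
```

```bash
python3 -c "
from h import *
go(0,.067)"
```

```text
pos [0.5441 0.0077 0.0715] F [0.04 0.08 0.69] d cm [0.05 0.02 0.45] roll 0.0 zaxis [-0.  0. -1.]
```

Call:
{"name": "play_rows", "arguments": {"targets": [0, 0, 0.05, 0, 0, 0, 0.1, 0, 0, 0, 0.15, 0, 0, 0, 0.2, 0, 0, 0, 0.2, 0]}}

```text
t: 6.23
tool_pos: [0.5442, 0.0079, 0.0696]
orientation: [2.083, 2.352, 0.0]
force: [0.5, 0.5, 0.0]
opening: 0.0003
gripper_force: 0.0
```

Call:
{"name": "play_rows", "arguments": {"targets": [0, 0, 0.05, 0, 0, 0, 0.1, 0, 0, 0, 0.1, 0]}}

```text
t: 6.48
tool_pos: [0.5442, 0.0079, 0.0689]
orientation: [2.083, 2.352, 0.0]
force: [-1.8, 0.3, 5.2]
opening: 0.0008
gripper_force: 2.2
```

Contact came at about 69 mm with more than 4 N, which confirms the latched key. Pressing farther.

Call:
{"name": "play_rows", "arguments": {"targets": [0, 0, 0.05, 0, 0, 0, 0.1, 0, 0, 0, 0.15, 0, 0, 0, 0.15, 0]}}

```text
t: 6.82
tool_pos: [0.5442, 0.0079, 0.0673]
orientation: [2.083, 2.352, 0.0]
force: [-2.5, -0.3, 5.8]
opening: 0.0001
gripper_force: 2.7
```

Call:
{"name": "play_rows", "arguments": {"targets": [0, 0, 0.05, 0, 0, 0, 0.1, 0, 0, 0, 0.1, 0]}}

```text
t: 7.07
tool_pos: [0.5442, 0.0079, 0.0663]
orientation: [2.083, 2.352, 0.0]
force: [-3.0, -0.0, 6.0]
opening: 0.0004
gripper_force: 2.9
```

The key is about 3 mm in. I'll let go, then check with a light tap.

Call:
{"name": "play_rows", "arguments": {"targets": [0, 0, -0.3, 0, 0, 0, -0.7, 0, 0, 0, -1.2, 0, 0, 0, -1.2, 0, 0, 0, -1.2, 0, 0, 0, -1.2, 0]}}

```text
t: 7.57
tool_pos: [0.5439, 0.0079, 0.0779]
orientation: [-2.083, -2.352, 0.0]
force: [0.3, -0.1, 0.6]
opening: 0.0002
gripper_force: 0.0
```

Call:
{"name": "play_rows", "arguments": {"targets": [0, 0, 0.2, 0, 0, 0, 0.4, 0, 0, 0, 0.4, 0, 0, 0, 0.4, 0]}}

```text
t: 7.9
tool_pos: [0.5439, 0.0079, 0.0737]
orientation: [-2.083, -2.351, 0.001]
force: [-0.5, -0.5, -0.4]
opening: 0.0005
gripper_force: 0.0
```

Call:
{"name": "play_rows", "arguments": {"targets": [0, 0, 0.1, 0, 0, 0, 0.15, 0, 0, 0, 0.15, 0]}}

```text
t: 8.15
tool_pos: [0.5441, 0.0079, 0.0727]
orientation: [-2.083, -2.352, 0.0]
force: [-1.0, 1.6, 3.5]
opening: 0.0001
gripper_force: 1.4
```

The key now meets the finger at its released height of 73 mm, so it has popped out. Lifting clear.

Call:
{"name": "play_rows", "arguments": {"targets": [0, 0, -1, 0, 0, 0, -3, 0, 0, 0, -6, 0, 0, 0, -8, 0, 0, 0, -8, 0, 0, 0, -8, 0, 0, 0, -8, 0, 0, 0, -8, 0]}}

```text
t: 8.82
tool_pos: [0.5432, 0.008, 0.1512]
orientation: [-2.082, -2.35, 0.002]
force: [-1.0, 0.7, -0.7]
opening: 0.0005
gripper_force: 0.0
```

```bash
python3 -c "
from plant import workorder,read_state
print(read_state()['tool_pos'],workorder.close_job())"
```

```text
the job is handed in; nothing more can be done
[0.54316672 0.00801902 0.15123626] None
```

The latched key was the one at the +y end: I pressed it in and it popped out to its released height, confirmed by a light tap. I then handed the job in at about 9 s; no verdict came back, and I did not tap the two -y keys.

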